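Weigh the bird-call piston and re-arrest the balance

ROBOT

A 6-joint arm with a two-finger parallel gripper is mounted at the origin on the work surface. World frame = base frame: x ahead of the robot, y to its left, z up, the work surface at z = 0. Lengths are in m, angles in rad, forces in N, time in s.
With the tool pointing down it reaches from about 0.375 to 0.825 m from the base axis. Payload 5.5 kg.
Tool frame: the origin (TCP) lies midway between the tips of the shut fingers; the grasp point (between the pads) lies 19 mm behind it (arm.pinch_z is the distance from the TCP to the grasp point, in m); z points along the fingers, y is the line along which they close (so a half turn about z gives the same grasp; the last joint's range is limited). The gripper opens to 85 mm and grips with 20 to 120 N. Pads are 22 mm wide; open, the fingers measure 114 mm over their backs; the gripper's body (76 mm by 85 mm) begins 54 mm behind the grasp point. The pads swing forward as they close: fully open they stand 13 mm farther back than shut.
Start: joints at [-1.112, 0.314, -0.047, 1.21, 0, 1.571], TCP at [0.266, -0.538, 0.231] pointing down, gripper open.
Joint ranges: [-2.67, 2.67], [-0.69, 1.73], [-1.03, 1.25], [-2.08, 2.16], [-1.42, 1.45], [-3.14, 3.14]. Speed limits (rad/s): [2.39, 2.39, 3.01, 3.14, 3.14, 3.14].

INTERFACE

Orientations are given as [roll, pitch, yaw] about the fixed x, y, z axes, in that order (R = Rz(yaw) Ry(pitch) Rx(roll)).
In Python, from cell import arm gives the robot as it stands.
- The arm moves only by the shell command python3 -m handwheel 'ROWS' [OPENING] [FORCE]. ROWS is JSON, a list of rows, each a list of 4 numbers: the shift along the world's x, y, z in units of 25 mm (1.0 is 25 mm), then the turn about the world's z in units of 6 degrees (1.0 is 6 degrees). In form: [[tx, ty, tz, twist], ...]. A call has 1 to 5 rows; each row is the pose to reach, as a shift and turn from the pose commanded when the call began; what a row does not reach only later rows make up. A row lasts 1/12 s, in which the tool goes at most 41.7 mm and 7.16 degrees, less where a joint would pass 70% of its speed; a pose out of reach is approached as far as the arm can. A call with a gripper value outside its range is refused whole. OPENING is the finger opening in mm, from 0 to 85.4, set as the call begins (- or left out, the last holds). The fingers move at their own pace and stop on an object; FORCE is the grip in N (left out, the last holds). Time passes only in rows, so rows that repeat a pose let the fingers close. It gives the time, the measured TCP pose, the force, the opening and the grip force at its end, in the units of the state.
- arm.read_state(): the state, without advancing time (a new reading comes with each control period).
- arm.camera(name): name is "scene" or "top" or "wrist"; returns (picture, depth): 420x560x3 uint8, blue, green, red; 420x560 float32, m along the optical axis (not along the pixel's ray), 0 where there is no reading.
- arm.camera_params(name): a dict with "fx", "fy", "cx", "cy" (pixels), "cam_to_world" (4x4, takes a point from camera to world coordinates); the wrist camera has in their place "hand_eye" (4x4, takes a point from camera to tool coordinates, whose origin is the TCP and whose axes are the flange's). Camera axes: x right, y down, z forward; pixel columns grow to the right and rows downward; lengths in m; the calibration is good to about 2 mm. A picture is of the moment at which its call begins: read the wrist's pose just before it. camera_params takes no time and is no camera call.
- arm.finish_job(): hands the job in; it is judged then, once.
Trained networks look in the newest picture that a camera, given by its name, has taken for a name from the list of things; names that differ only in an ending like _2 or _b are one class to them, and where a whole thing is asked for, a point or a joint stands for the part that bears it (a point fixed in the world has none). Each returns a list of dicts, best first, with "p" (0 to 1); they miss things now and then, are a little off and sometimes report something else, mostly with a low value. They report only what shows in the picture. A call takes as long as a camera call.
- arm.boxes_of(camera, query): "xyz" ([x, y, z] in m, in world coordinates, good to about 4 mm: the middle of the surface that is visible of it).
The state is a dict: "time": time; "qpos": joint angles; "qd": joint speeds; "joint_torque": joint torques, N m; "tcp_pos": TCP position; "eef_rot": TCP orientation; "ft_force": force on the tool from outside, world axes, zero at the start; "ft_torque": the same for the moment, N m; "gripper_width": finger opening in m; "finger_force": force on a finger pad.
Only numpy, scipy, OpenCV 4.12 (cv2) and the standard library are available. Lean on these libraries where they do the work, as an engineer would, in place of code of your own. Each camera call takes 0.05 s, during which the arm holds its last target. There are 200 camera calls.

TASK

Finish weighing the brass bird-call piston on the balance: ease the black-knobbed arrest lever all the way over towards the poise-bar side to free the beam and let it swing down on the piston's side, then slide the brass poise along its bar until, with your hand off the balance, the needle comes to rest between the two black index marks. Then ease the lever all the way back to arrest the beam, leaving the poise at its reading, the piston and weight standing on their pans and the other things on the bench where they are.

Things in the scene. Friction and masses are not known exactly. Their poses are not given: they have to be found in the camera images.
- balance: Two-pan torsion balance, fixed to the bench; dark plinth 354 x 184 mm, 43 mm high. Origin: centre of its underside, on the bench. Own axes ('balance frame' below): x to its back, y along the beam to the piston's pan, z up. Poise bar along its front (-x), arrest lever at its -y end. Tallest part: needle and ivory index in the middle, 215 mm. The beam turns about the line y = 0, z = 85 mm.
- beam (a joint): Tilt of the beam, rad: 0 level, positive = piston's (+y) side down, stops at +-0.14. Held at 0 while arrested. Free, it is sprung and damped and settles within about 2 s; near level, 10 mm more poise reading lowers the tilt by about 0.05 rad. Within +-0.03 the needle is between the marks.
- needle_tip (a point): Tip of the blued needle, 3 mm thick, that stands up from the middle of the beam, 130 mm above the beam's axis; it swings towards +y of the balance when the beam tilts positive.
- index_mark (a point): Point midway between the two black index marks, on the upper edge of the ivory plate, in the middle of the balance; needle tip over this point = beam level. The marks' inner edges are 5 mm to either side of it along y.
- poise (a joint): Position of the sliding poise along its bar, m: 0 at the +y end (poise at y = +55 mm in the balance frame), 0.11 at the -y end (y = -55 mm). It stays where left (about 0.4 N slides it). Starts near 0. The piston is heavier than the weight; balance lies somewhere between 0.03 and 0.10.
- poise_top (a point): Centre of the top of the brass poise: upright round knob 18 mm across on a 16 x 16 mm foot that straddles the bar; its top is 35 mm above the bar's upper edge, 152 mm above the bench when level. The bar (4 mm thick) runs along y at x = -85 mm, y = -78 to 78 in the balance frame, upper edge 117 mm above the bench when level, tilting with the beam. Nothing higher stands within 30 mm of it.
- arrest_lever (a joint): Angle of the arrest lever, rad: 0 = beam arrested (lever leans 0.6 rad to the back, +x), 1.2 = beam fully free (leans 0.6 rad to the front, -x). Stops at both ends, stays where left, about 1 N at the knob moves it. It raises or lowers two rests under the beam. Ease it: slower than 3 rad/s (0.24 m/s at the knob).
- lever_ball (a point): Centre of the black ball knob, 22 mm across, on the end of the arrest lever, 80 mm from its hinge; it moves in the upright plane y = -186 mm of the balance frame, between x = +45 and -45 mm, 96 mm above the bench at the ends of its travel, 110 mm in the middle. The lever below is a 7 mm rod.
- lever_hinge (a point): Centre of the arrest lever's hinge, 30 mm above the bench, at y = -186 mm, x = 0 in the balance frame; the hinge axis runs along the balance's y.
- arrest_bar: Brass cross-bar under the beam with the two rests that carry it when it is arrested; worked by the arrest lever. It is not to be handled. When the arrested beam is out of balance it leans on one rest, about 0.06 N for each 10 mm that the poise is off.
- piston: Brass bird-call piston, 20 mm across and 47 mm high with a thin rod and button on top, about 65 to 87 g, standing upright on the +y pan. Origin: centre of its underside. Not to be handled.
- pan_left_top (a point): Centre of the upper face of the +y silver pan (the piston's), 104 mm across, at y = +110 mm, x = 0 in the balance frame, 118 mm above the bench when level (rim 122 mm). It rises and falls with the beam but never tips.
- weight: Brass knob weight of 52 g, 20 mm across and 31 mm high, standing upright on the -y pan. Origin: centre of its underside. Not to be handled.
- pan_right_top (a point): Centre of the upper face of the -y pan (the weight's), 118 mm above the bench when level.
- bird_lid: Silver singing-bird box lid with a blue oval, 70 x 100 x 10 mm, lying on the bench. Origin: centre of its underside. Bystander.
- driver_a: Blued steel screwdriver, 130 mm long, lying on the bench. Bystander.
- driver_b: Blued steel screwdriver, 110 mm long, lying on the bench. Bystander.
- dial_ring: Tortoiseshell dial ring, 64 mm across and 5 mm high, lying on the bench. Bystander.
- loupe: Black watchmaker's loupe, 34 mm across and 32 mm high, standing on the bench. Bystander.
- oil_cup: Small white porcelain oil cup, 42 mm across and 26 mm high, standing on the bench. Bystander.

How it is judged:
By the outcome, as a careful person would: the job done as asked, in the order asked, and still so for the second after the job is handed in, with the robot touching nothing.
It also fails if it takes over 67 s, if anything falls off the work surface, if the arm or the gripper's body presses on something with over 40 N, if the wrist force passes 120 N, or if a joint passes its speed limit or range.

## Working session

There is one attempt and no reset: what is moved stays moved. The work goes in short steps, Python scripts to look and compute and a shell command to move; the robot and the scene stay as the last step left them, time stands still between calls to the robot, and variables do not carry over. Pictures are saved under pics/ and viewed, at most 10 in all, crops included, and the job is handed in when it is done.

```bash
mkdir -p pics; ls; python3 - <<'E'
from cell import arm
import cv2,numpy as np
ims=[]
for c in("scene","top"):
    p,d=arm.camera(c); cv2.imwrite(f"pics/{c}0.png",p)
    for q in("lever_ball","poise_top","index_mark","needle_tip","lever_hinge","pan_left_top","pan_right_top","piston","weight"):
        r=arm.boxes_of(c,q); print(c,q,[(np.round(a["xyz"],3).tolist(),round(a["p"],2)) for a in r[:2]])
s=arm.read_state();print(s["time"],s["tcp_pos"],s["eef_rot"],arm.pinch_z)
E
```

```text
pics
scene lever_ball []
scene poise_top [([0.514, 0.143, 0.136], 0.46)]
scene index_mark [([0.616, 0.112, 0.046], 0.59), ([0.511, 0.141, 0.135], 0.36)]
scene needle_tip [([0.585, 0.124, 0.116], 0.69)]
scene lever_hinge [([0.615, 0.109, 0.042], 0.83)]
scene pan_left_top [([0.597, 0.203, 0.114], 0.79)]
scene pan_right_top [([0.585, -0.014, 0.115], 0.93)]
scene piston [([0.616, 0.21, 0.145], 0.66)]
scene weight [([0.614, 0.113, 0.047], 0.18)]
top lever_ball [([0.511, 0.139, 0.153], 0.67)]
top poise_top [([0.502, 0.141, 0.152], 0.52)]
top index_mark [([0.582, 0.086, 0.048], 0.62), ([0.548, -0.438, 0.024], 0.28)]
top needle_tip [([0.587, 0.096, 0.119], 0.77)]
top lever_hinge [([0.506, 0.14, 0.151], 0.68), ([0.578, 0.087, 0.046], 0.67)]
top pan_left_top [([0.599, 0.204, 0.117], 0.85)]
top pan_right_top [([0.578, -0.018, 0.119], 0.56)]
top piston [([0.606, 0.201, 0.142], 0.5)]
top weight [([0.581, 0.082, 0.048], 0.57)]
1.0 [ 0.26573114 -0.53795703  0.23132484] [ 3.14154227e+00 -1.68985408e-05  4.58812743e-01] 0.0187
```

View pics/top0.png

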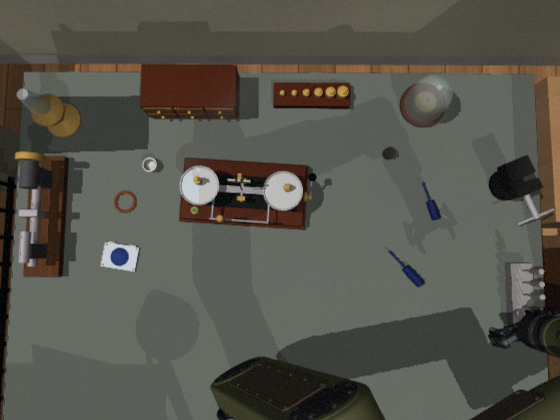

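View pics/scene0.png

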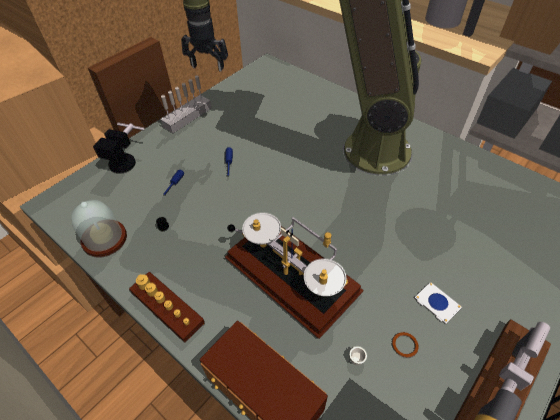

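Top view: balance with pans at (200,185) and (283,190), poise at (220,218) and lever ball at (312,177). The networks misplaced the ball, so I'll fit the geometry from depth and keep the level pans as a reference for tilt.

```bash
cat > h.py <<'E'
from cell import arm
import cv2,numpy as np
def cloud(c="top"):
    p,d=arm.camera(c); k=arm.camera_params(c); v,u=np.mgrid[:420,:560]
    P=np.stack([(u-k["cx"])/k["fx"]*d,(v-k["cy"])/k["fy"]*d,d],-1)
    M=k["cam_to_world"]; return p,d,P@M[:3,:3].T+M[:3,3]
def near(W,c,r,z0,z1):
    q=W.reshape(-1,3); m=(np.hypot(q[:,0]-c[0],q[:,1]-c[1])<r)&(q[:,2]>z0)&(q[:,2]<z1); return q[m]
def tilt(W,L=(0.599,0.204),R=(0.578,-0.018)):
    l=near(W,L,.04,.09,.137);r=near(W,R,.04,.09,.137)
    return np.median(l[:,2]),np.median(r[:,2]),(np.median(r[:,2])-np.median(l[:,2]))/.22
E
python3 - <<'E'
from h import *
p,d,W=cloud()
print("tilt",tilt(W))
b=near(W,(.59,.09),.25,.036,.05);r=cv2.minAreaRect(b[:,:2].astype(np.float32));print("plinth",r,len(b))
for n,c in(("L",(.599,.204)),("R",(.578,-.018))):
    q=near(W,c,.07,.105,.128);print(n,cv2.minEnclosingCircle(q[:,:2].astype(np.float32)),q.mean(0))
q=near(W,(.616,-.096),.03,.07,.13);print("ball",len(q),q.mean(0),q.max(0),q.min(0))
q=near(W,(.511,.14),.025,.14,.17);print("poise",len(q),q.mean(0),q.max(0),q.min(0))
print(arm.camera_params("top")["cam_to_world"][:3,3])
E
```

```text
tilt (np.float64(0.11938629480938479), np.float64(0.12056291316320378), np.float64(0.005348265244631783))
plinth ((0.6705310940742493, 0.07715464383363724), (0.35984376072883606, 0.327721506357193), 86.51336669921875) 4177
L ((0.59906005859375, 0.20214766263961792), 0.05259959399700165) [0.59870867 0.20192114 0.11968228]
R ((0.5860388875007629, -0.018322834745049477), 0.05230936035513878) [ 0.58567524 -0.01750799  0.12076106]
ball 67 [ 0.62180918 -0.09612496  0.09881986] [ 0.63499013 -0.08764819  0.11345581] [ 0.6040983  -0.10674759  0.07106731]
poise 36 [0.50967182 0.14233686 0.15167018] [0.51653597 0.15161347 0.15738254] [0.50142776 0.1344894  0.14363665]
[ 0.41176124 -0.00798902  1.41169346]
```

```bash
for i in 1 2 ; do python3 -m handwheel '[[0.9,1.1,0,1],[1.8,2.2,0,2],[2.7,3.3,0,3],[3.6,4.4,0,4],[4.5,5.5,0,5]]' 40 20|tail -3; done
python3 -m handwheel '[[1,1.2,0,0.06],[2,2.4,0,0.06],[3,3.6,0,0.06],[4,5,0,0.06],[5.36,6.66,0,0.06]]'
python3 -m handwheel '[[0,0,0,0],[0,0,0,0],[0,0,0,0]]'
python3 - <<'E'
from h import *
s=arm.read_state();print(s["qpos"],s["tcp_pos"],s["eef_rot"])
p,d=arm.camera("wrist");cv2.imwrite("pics/w1.png",p)
print(arm.boxes_of("wrist","lever_ball")[:2],arm.camera_params("wrist"))
E
```

```text
ft_force: [1.0, -0.3, -0.1]
gripper_width: 0.0397
finger_force: 0.0
ft_force: [1.0, -0.9, 0.4]
gripper_width: 0.0401
finger_force: 0.0
time: 2.3
tcp_pos: [0.6171, -0.1049, 0.2315]
eef_rot: [3.141, 0.0, 1.512]
ft_force: [0.7, -1.0, -0.3]
gripper_width: 0.0397
finger_force: 0.0
time: 2.55
tcp_pos: [0.616, -0.1067, 0.231]
eef_rot: [-3.141, 0.0, 1.513]
ft_force: [0.1, 0.4, -0.6]
gripper_width: 0.04
finger_force: 0.0
[-1.71279785e-01  3.62421301e-01  2.02872721e-02  1.22950325e+00
 -4.93593957e-04  1.45730517e+00] [ 0.61598198 -0.106715    0.2309652 ] [-3.14070121e+00  3.95182023e-04  1.51300809e+00]
[{'xyz': [0.6165, -0.0932, 0.0964], 'p': 0.95}] {'fx': 335.28835703113344, 'fy': 335.28835703113344, 'cx': 288.41111382571523, 'cy': 208.64730581073985, 'hand_eye': array([[ 9.49260249e-04, -9.64183471e-01, -2.65234487e-01,
         6.74803384e-02],
       [ 9.99999175e-01,  1.14490930e-03, -5.83043176e-04,
        -4.61750062e-04],
       [ 8.65830023e-04, -2.65233714e-01,  9.64183762e-01,
        -1.43229197e-01],
       [ 0.00000000e+00,  0.00000000e+00,  0.00000000e+00,
         1.00000000e+00]])}
```

View pics/w1.png

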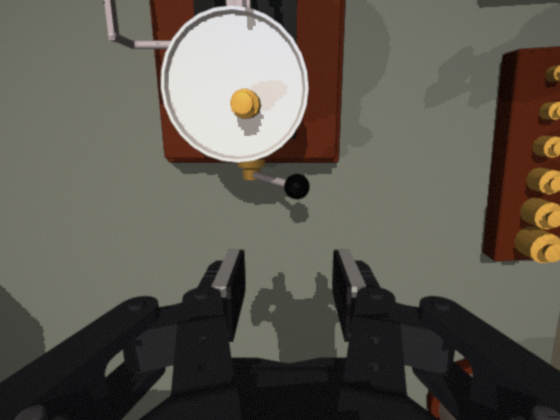

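Wrist view: ball at pixel (297,186), which gives about (0.623, -0.096). I'll descend straddling it.

```bash
python3 -m handwheel '[[0.28,0.33,-1,0],[0.28,0.33,-2.2,0],[0.28,0.33,-3.2,0],[0.28,0.33,-3.6,0],[0.28,0.33,-3.6,0]]' 40
python3 -m handwheel '[[0,0,-0.8,0],[0,0,-1.6,0],[0,0,-2.1,0],[0,0,-2.4,0],[0,0,-2.4,0]]' 40
python3 - <<'E'
from h import *
p,d=arm.camera("wrist");cv2.imwrite("pics/w2.png",p)
E
```

```text
time: 3.07
tcp_pos: [0.6206, -0.0994, 0.1387]
eef_rot: [-3.136, -0.0, 1.51]
ft_force: [-0.0, -0.1, 0.1]
gripper_width: 0.0397
finger_force: 0.0
time: 3.48
tcp_pos: [0.6228, -0.0991, 0.0812]
eef_rot: [-3.141, -0.0, 1.511]
ft_force: [-0.8, -0.1, -0.6]
gripper_width: 0.04
finger_force: 0.0
```

View pics/w2.png

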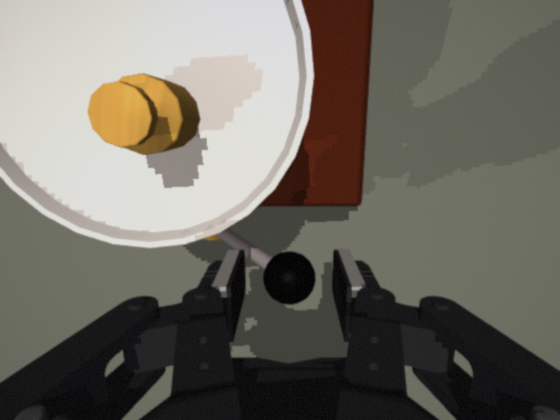

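Ball at (289,277), centred between the pads. I'll narrow the fingers and sweep slowly along the arc.

```bash
python3 -m handwheel '[[0,0,0,0],[0,0,0,0],[-0.3,0.02,0.17,0],[-0.6,0.04,0.31,0],[-0.9,0.05,0.42,0]]' 30
python3 -m handwheel '[[-0.3,0.02,0.08,0],[-0.6,0.04,0.12,0],[-0.9,0.05,0.14,0],[-1.2,0.07,0.12,0],[-1.5,0.09,0.08,0]]'
python3 -m handwheel '[[-0.3,0.02,-0.08,0],[-0.6,0.04,-0.19,0],[-0.9,0.05,-0.33,0],[-1.2,0.07,-0.5,0],[-1.2,0.07,-0.5,0]]'
python3 - <<'E'
from h import *
p,d=arm.camera("wrist");cv2.imwrite("pics/w3.png",p)
E
```

```text
time: 3.95
tcp_pos: [0.6017, -0.0974, 0.0936]
eef_rot: [3.138, 0.0, 1.512]
ft_force: [2.5, -0.5, 1.3]
gripper_width: 0.0299
finger_force: 1.2
time: 4.37
tcp_pos: [0.5621, -0.0949, 0.0936]
eef_rot: [-3.141, 0.0, 1.512]
ft_force: [1.7, -0.1, -0.3]
gripper_width: 0.03
finger_force: 0.6
time: 4.78
tcp_pos: [0.5317, -0.0931, 0.0805]
eef_rot: [-3.14, -0.0, 1.512]
ft_force: [0.8, 0.0, 1.3]
gripper_width: 0.03
finger_force: 0.4
```

View pics/w3.png

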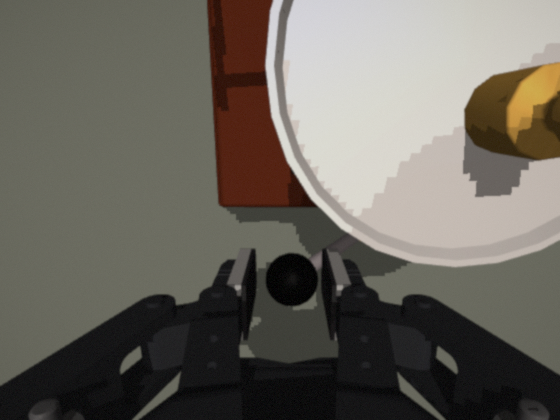

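```bash
python3 -m handwheel '[[-0.1,0,0,0],[-0.2,0.01,-0.06,0],[-0.2,0.01,-0.06,0]]'; python3 -m handwheel '[[-0.1,0,-0.06,0],[-0.2,0.01,-0.1,0],[-0.2,0.01,-0.1,0]]'
```

```text
time: 5.08
tcp_pos: [0.5307, -0.0932, 0.0807]
eef_rot: [3.137, 0.0, 1.512]
ft_force: [4.6, 0.1, 2.4]
gripper_width: 0.0304
finger_force: 2.5
time: 5.33
tcp_pos: [0.53, -0.0933, 0.0803]
eef_rot: [3.129, -0.0, 1.513]
ft_force: [11.3, 1.1, 4.8]
gripper_width: 0.0299
finger_force: 6.1
```

Lever is at its stop (force rises, no motion). Back off, lift, and go over to the poise while turning the hand 90°.

```bash
python3 -m handwheel '[[0.5,0,0.1,0],[0.5,0,1,0],[0.5,0,2.5,0],[0.5,0,4,0],[0.5,0,5.6,0]]' 36 | grep -v rot
python3 -m handwheel '[[-0.4,0.6,0.2,-1.1],[-1,1.5,0.4,-2.2],[-1.5,2.5,0.4,-3.3],[-1.5,3.5,0.4,-4.4],[-1.5,4.5,0.4,-5.5]]'|grep -v ft
python3 -m handwheel '[[0,0.8,0,-1.1],[0,1.6,0,-2.2],[0,2.4,0,-3.3],[0,3.2,0,-4.4],[0,4,0,-5.5]]'|grep -v ft
python3 -m handwheel '[[0,0.2,0,-1],[0,0.4,0,-2],[0,0.6,0,-3],[0,0.7,0,-4],[0,0.7,0,-4]]'|grep -v ft
python3 - <<'E'
from h import *
s=arm.read_state();print(s["tcp_pos"],s["eef_rot"])
p,d,W=cloud();print(tilt(W))
p,d=arm.camera("wrist");cv2.imwrite("pics/w4.png",p)
for q in("poise_top","needle_tip","index_mark"):print(q,arm.boxes_of("wrist",q)[:2])
E
```

```text
time: 5.75
tcp_pos: [0.5344, -0.0925, 0.2177]
ft_force: [0.8, 0.0, -1.0]
gripper_width: 0.0363
finger_force: 0.0
time: 6.17
tcp_pos: [0.4971, 0.0205, 0.2273]
eef_rot: [-3.141, 0.001, 0.93]
gripper_width: 0.0359
finger_force: 0.0
time: 6.58
tcp_pos: [0.4976, 0.1206, 0.2269]
eef_rot: [-3.142, 0.001, 0.355]
gripper_width: 0.0362
finger_force: 0.0
time: 7.0
tcp_pos: [0.504, 0.0541, 0.2268]
eef_rot: [-3.072, 0.006, 0.063]
gripper_width: 0.0359
finger_force: 0.0
[0.50397983 0.05405527 0.22679797] [-3.07246001  0.00570097  0.0627534 ]
(np.float64(0.10441266152714634), np.float64(0.13419768930075904), np.float64(0.1353864898800577))
poise_top [{'xyz': [0.5108, 0.1439, 0.137], 'p': 0.9}]
needle_tip [{'xyz': [0.5895, 0.0306, 0.1337], 'p': 0.72}, {'xyz': [0.5358, -0.093, 0.1007], 'p': 0.72}]
index_mark [{'xyz': [0.586, 0.0701, 0.1029], 'p': 0.83}, {'xyz': [0.5873, 0.027, 0.1346], 'p': 0.58}]
```

View pics/w4.png

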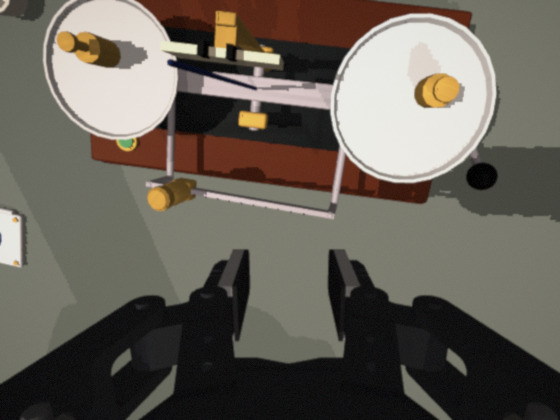

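The tilt is +0.135 rad: the beam is free and down on the piston's side. The last move ended at an unexpected y, so I'll check the state.

```bash
python3 -m handwheel '[[0,0,0,0],[0,0,0,0],[0,0,0,0]]'; python3 -c "
from h import *
s=arm.read_state();print(s['qpos'],s['qd'])"
```

```text
time: 7.5
tcp_pos: [0.5043, 0.0556, 0.2273]
eef_rot: [-3.073, 0.004, 0.066]
ft_force: [0.3, 0.5, 0.3]
gripper_width: 0.0361
finger_force: 0.0
[ 0.0651262   0.1445965  -0.272642    1.15776761  0.0686189   3.14059716] [-0.00133628 -0.00034663 -0.00104991 -0.00013159 -0.00018784 -0.00138132]
```

Joint 6 hit its limit (yaw = q1 − q6 + π), so I'll take the half-turn-equivalent grasp.

```bash
for i in 1 2 3 4 5; do python3 -m handwheel '[[0,0,0,1.15],[0,0,0,2.3],[0,0,0,3.45],[0,0,0,4.6],[0,0,0,5.76]]'|grep -E "tcp|rot"; done;  python3 -m handwheel '[[0,0,0,0],[0,0,0,0]]'|grep -E "time|tcp|rot"
```

```text
tcp_pos: [0.5044, 0.0554, 0.2274]
eef_rot: [-3.073, 0.004, 0.675]
tcp_pos: [0.5044, 0.0554, 0.2273]
eef_rot: [-3.073, 0.004, 1.278]
tcp_pos: [0.5044, 0.0554, 0.2273]
eef_rot: [-3.073, 0.004, 1.881]
tcp_pos: [0.5044, 0.0555, 0.2273]
eef_rot: [-3.073, 0.004, 2.485]
tcp_pos: [0.5044, 0.0555, 0.2274]
eef_rot: [-3.073, 0.004, 3.088]
time: 9.75
tcp_pos: [0.5043, 0.0553, 0.2274]
eef_rot: [-3.073, 0.004, 3.078]
```

```bash
python3 -m handwheel '[[0.1,1.2,0,0],[0.24,2.4,0,0],[0.24,3.48,0,0],[0.24,3.48,-1,0],[0.24,3.48,-1.6,0]]' 44|grep -E "tcp|rot"; python3 -m handwheel '[[0,0,0,0],[0,0,0,0]]'|grep -E "time|tcp|rot"
python3 - <<'E'
from h import *
p,d=arm.camera("wrist");cv2.imwrite("pics/w5.png",p)
print(arm.boxes_of("wrist","poise_top")[:2])
E
```

```text
tcp_pos: [0.5107, 0.1438, 0.1865]
eef_rot: [-3.074, 0.005, 3.08]
time: 10.33
tcp_pos: [0.5097, 0.1419, 0.1868]
eef_rot: [-3.072, 0.002, 3.079]
[{'xyz': [0.4996, 0.148, 0.1445], 'p': 0.58}, {'xyz': [0.5524, 0.0947, 0.0414], 'p': 0.22}]
```

View pics/w5.png

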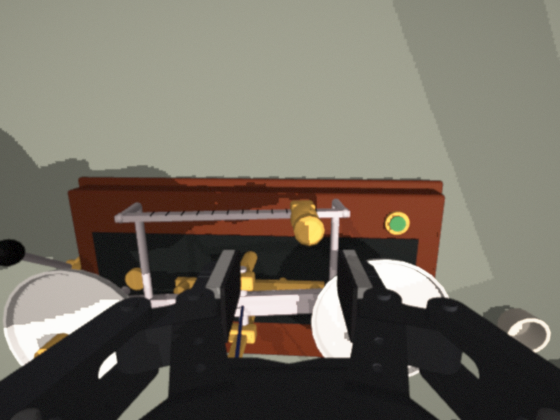

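The tilted poise top is at (308,230), which puts it at about y=0.150 (the tilt carries it toward +y). Descend around it and push to about mid-range.

```bash
python3 -m handwheel '[[-0.06,0.2,-0.6,0],[-0.06,0.2,-1.2,0],[-0.06,0.2,-1.8,0],[-0.06,0.2,-2.25,0],[-0.06,0.2,-2.25,0]]' 44|grep -vE "rot"
python3 -m handwheel '[[0,0,0,0],[0,0,0,0],[0,-0.2,0,0],[-0.02,-0.5,0,0],[-0.04,-0.8,0,0]]' 30|grep -vE "rot"
python3 -m handwheel '[[-0.02,-0.4,0,0],[-0.04,-0.8,0,0],[-0.06,-1.2,0,0],[-0.08,-1.6,0,0],[-0.09,-1.8,0,0]]'|grep -vE "rot"
python3 -m handwheel '[[0,0.25,0,0],[0,0.25,0,0],[0,0.25,0,0],[0,0.25,0,0],[0,0.25,0,0]]' 44|grep -vE "rot"
for i in 1 2 3; do python3 -m handwheel '[[0,0,0,0],[0,0,0,0],[0,0,0,0],[0,0,0,0],[0,0,0,0]]'|grep -E "time"; done
python3 - <<'E'
from h import *
p,d,W=cloud();print(tilt(W))
p,d=arm.camera("wrist");cv2.imwrite("pics/w6.png",p)
E
```

```text
time: 10.85
tcp_pos: [0.5081, 0.1464, 0.1299]
ft_force: [0.5, -0.6, -0.8]
gripper_width: 0.0444
finger_force: 0.0
time: 11.27
tcp_pos: [0.5084, 0.1266, 0.1318]
ft_force: [0.6, 0.3, 1.0]
gripper_width: 0.0299
finger_force: 0.3
time: 11.68
tcp_pos: [0.5054, 0.0803, 0.1311]
ft_force: [-0.3, 0.4, -0.2]
gripper_width: 0.0305
finger_force: 0.2
time: 12.1
tcp_pos: [0.5057, 0.0886, 0.131]
ft_force: [-0.3, 0.0, -0.6]
gripper_width: 0.0441
finger_force: 0.0
time: 12.52
time: 12.93
time: 13.35
(np.float64(0.11406416195627633), np.float64(0.12909731819790027), np.float64(0.06833252837101789))
```

View pics/w6.png

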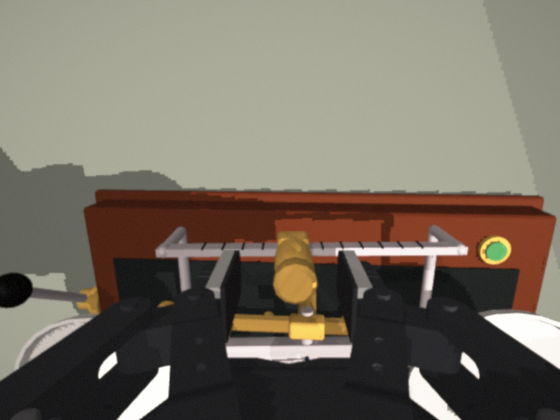

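Tilt is about +0.063 after subtracting the level reference, with the poise free between the pads at (293,270). It needs about 12.5 mm more.

```bash

python3 -m handwheel '[[0,0,0,0],[0,0,0,0],[0,-0.3,0,0],[-0.02,-0.6,0,0],[-0.04,-0.82,0,0]]' 30|grep -vE "rot"
python3 -m handwheel '[[0,0,0,0],[0,0,0,0],[0.02,0.25,0,0],[0.02,0.25,0,0],[0.02,0.25,0,0]]' |grep -vE "rot"
python3 -m handwheel '[[0,0,0,0],[0,0,0,0],[0,0,0,0],[0,0,0,0],[0,0,0,0]]' 44|grep -E "time"
for i in 1 2 3; do python3 -m handwheel '[[0,0,0,0],[0,0,0,0],[0,0,0,0],[0,0,0,0],[0,0,0,0]]'|grep -E "time"; done
python3 - <<'E'
from h import *
p,d,W=cloud();print(tilt(W))
E
```

```text
time: 13.87
tcp_pos: [0.5046, 0.0668, 0.1311]
ft_force: [0.8, 0.5, -1.0]
gripper_width: 0.0297
finger_force: 0.2
time: 14.28
tcp_pos: [0.5052, 0.0745, 0.1311]
ft_force: [-0.9, 0.5, 0.2]
gripper_width: 0.0303
finger_force: 0.0
time: 14.7
time: 15.12
time: 15.53
time: 15.95
(np.float64(0.11899713110961829), np.float64(0.12136695723408164), np.float64(0.010771936929378854))
```

Tilt is about 0.005. Lift clear and verify with the hand off.

```bash

python3 -m handwheel '[[0,0,0.6,0],[0,0,1.6,0],[0,0,2.8,0],[-0.8,-0.6,4,0],[-2,-1.4,4.4,0]]'|grep -vE "rot"
python3 -m handwheel '[[-0.8,-0.8,0.4,-0.5],[-1,-2,0.4,-1],[-1,-3,0.4,-2],[-1,-3,0.4,-3],[-1,-3,0.4,-4]]'|grep -vE "rot"
python3 -m handwheel '[[0,0,0,-1.1],[0,0,0,-2.2],[0,0,0,-3.3],[0,0,0,-4.4],[0,0,0,-5.5]]'|grep -vE "ft"
python3 -m handwheel '[[0,0,0,-1.1],[0,0,0,-2.2],[0,0,0,-3.3],[0,0,0,-4.4],[0,0,0,-5.5]]'|grep -vE "ft"
python3 - <<'E'
from h import *
p,d,W=cloud();print(tilt(W))
a=cv2.resize(p[150:240,170:330],None,fx=5,fy=5,interpolation=cv2.INTER_CUBIC)[:,:800]
q,_=arm.camera("wrist")
cv2.imwrite("pics/t7.png",a);cv2.imwrite("pics/w7.png",q)
for n in("needle_tip","index_mark"):print(n,arm.boxes_of("wrist",n)[:2])
E
```

```text
time: 16.42
tcp_pos: [0.4585, 0.0397, 0.245]
ft_force: [0.9, -0.9, 0.6]
gripper_width: 0.044
finger_force: 0.0
time: 16.83
tcp_pos: [0.4299, -0.0373, 0.2515]
ft_force: [-1.0, 0.4, 0.3]
gripper_width: 0.0437
finger_force: 0.0
time: 17.25
tcp_pos: [0.4301, -0.036, 0.2511]
eef_rot: [-3.073, 0.004, 2.08]
gripper_width: 0.0442
finger_force: 0.0
time: 17.67
tcp_pos: [0.4302, -0.036, 0.2511]
eef_rot: [-3.073, 0.004, 1.504]
gripper_width: 0.0441
finger_force: 0.0
(np.float64(0.11837259170374892), np.float64(0.12127931610740994), np.float64(0.01321238365300464))
needle_tip [{'xyz': [0.5795, 0.0092, 0.1196], 'p': 0.78}, {'xyz': [0.5828, -0.0138, 0.1219], 'p': 0.57}]
index_mark [{'xyz': [0.5671, 0.0273, 0.0579], 'p': 0.59}]
```

View pics/w7.png

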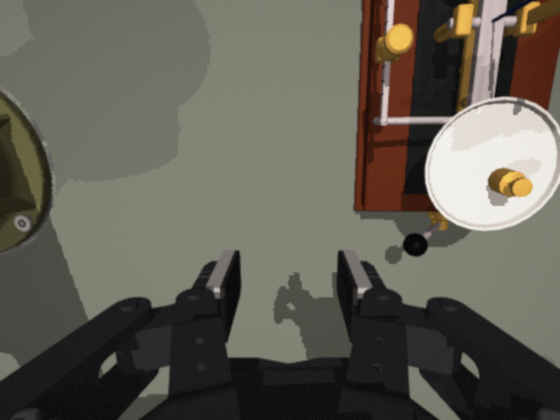

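Hand off, the tilt is still about 0.008, well inside ±0.03. The ball at (415,244) works out to (0.535,-0.093). Go and straddle it.

```bash

python3 -m handwheel '[[1.2,-0.7,0,0],[2.4,-1.4,0,0],[3.6,-2.1,0,0],[4.15,-2.4,0,0],[4.15,-2.4,-1,0]]' 40|grep -vE "rot"
python3 -m handwheel '[[0,0,-1.4,0],[0,0,-2.8,0],[0,0,-3.8,0],[0,0,-4.2,0],[0,0,-4.2,0]]' |grep -vE "rot"
python3 -m handwheel '[[0,0,-0.8,0],[0,0,-1.4,0],[0,0,-1.7,0],[0,0,-1.7,0]]' |grep -vE "rot"
python3 - <<'E'
from h import *
p,d=arm.camera("wrist")
g=p.max(2)[235:325,246:335]; v,u=np.where(g<40); print(u.mean()+246,v.mean()+235,len(u),u.min()+246,u.max()+246)
print(arm.boxes_of("wrist","lever_ball")[:2])
E
```

```text
time: 18.28
tcp_pos: [0.5395, -0.0981, 0.2292]
ft_force: [-0.1, 0.4, 0.6]
gripper_width: 0.0402
finger_force: 0.0
time: 18.7
tcp_pos: [0.5318, -0.0956, 0.1187]
ft_force: [-0.3, -0.0, -0.1]
gripper_width: 0.0399
finger_force: 0.0
time: 19.03
tcp_pos: [0.5339, -0.096, 0.0787]
ft_force: [0.3, -0.1, -0.3]
gripper_width: 0.0397
finger_force: 0.0
285.33390779836276 275.85437311503665 2321 257 334
[{'xyz': [0.5397, -0.0901, 0.0984], 'p': 0.92}]
```

```bash
python3 -m handwheel '[[0,0,0,0],[0,0,0,0],[0.3,-0.02,0.17,0],[0.6,-0.04,0.31,0],[0.9,-0.05,0.42,0]]' 30|grep -vE "rot"
python3 -m handwheel '[[0.3,-0.02,0.08,0],[0.6,-0.04,0.12,0],[0.9,-0.05,0.14,0],[1.2,-0.07,0.12,0],[1.5,-0.09,0.08,0]]'|grep -vE "rot"
python3 -m handwheel '[[0.3,-0.02,-0.08,0],[0.6,-0.04,-0.19,0],[0.9,-0.05,-0.33,0],[1.2,-0.07,-0.5,0],[1.2,-0.07,-0.5,0]]'|grep -vE "rot"
python3 -m handwheel '[[0.1,0,-0.04,0],[0.2,-0.01,-0.06,0],[0.2,-0.01,-0.06,0]]'|grep -vE "rot"
```

```text
time: 19.55
tcp_pos: [0.5571, -0.0974, 0.0901]
ft_force: [-1.4, 0.2, 2.3]
gripper_width: 0.0301
finger_force: 1.3
time: 19.97
tcp_pos: [0.595, -0.0996, 0.091]
ft_force: [-1.5, -0.4, 0.2]
gripper_width: 0.0301
finger_force: 0.7
time: 20.38
tcp_pos: [0.6235, -0.1013, 0.0775]
ft_force: [-3.1, -0.7, 2.5]
gripper_width: 0.03
finger_force: 2.0
time: 20.63
tcp_pos: [0.6245, -0.1014, 0.0765]
ft_force: [-13.6, 0.7, 12.7]
gripper_width: 0.0298
finger_force: 9.5
```

```bash
python3 -m handwheel '[[-0.2,0,0.1,0],[-0.35,0,0.1,0],[-0.35,0,1,0],[-0.35,0,2.4,0],[-0.35,0,3.8,0]]' 36|grep -vE "rot"
python3 -m handwheel '[[-0.5,-0.8,0.8,0],[-1.6,-1.6,1.2,0],[-2.8,-2.4,1.2,0],[-4,-3.2,1.2,0],[-5,-4,1.2,0]]'|grep -vE "rot"
python3 -m handwheel '[[0,0,0,0],[0,0,0,0],[0,0,0,0],[0,0,0,0],[0,0,0,0]]' |grep time
python3 - <<'E'
from h import *
p,d,W=cloud();print(tilt(W))
q=near(W,(.616,-.096),.03,.07,.13);print("ball",len(q),q.mean(0),q.max(0),q.min(0))
q=near(W,(.507,.08),.04,.14,.17);print("poise",len(q),q.mean(0))
s,_=arm.camera("scene")
a=cv2.resize(p[145:240,170:330],(800,475),interpolation=cv2.INTER_CUBIC)
b=cv2.resize(s[195:335,215:375],None,fx=.1,fy=.1)
cv2.imwrite("pics/t8.png",a)
E
```

```text
time: 21.05
tcp_pos: [0.6195, -0.1014, 0.1718]
ft_force: [1.0, -0.4, 0.7]
gripper_width: 0.0359
finger_force: 0.0
time: 21.47
tcp_pos: [0.4941, -0.2023, 0.2023]
ft_force: [0.6, 0.3, 0.4]
gripper_width: 0.0359
finger_force: 0.0
time: 21.88
(np.float64(0.11928611777170306), np.float64(0.12030662662415414), np.float64(0.004638676602050387))
ball 64 [ 0.62269302 -0.09613446  0.10000963] [ 0.63468888 -0.08747403  0.11071603] [ 0.60412051 -0.10688021  0.07159216]
poise 38 [0.50622645 0.07328102 0.15251141]
```

View pics/t8.png

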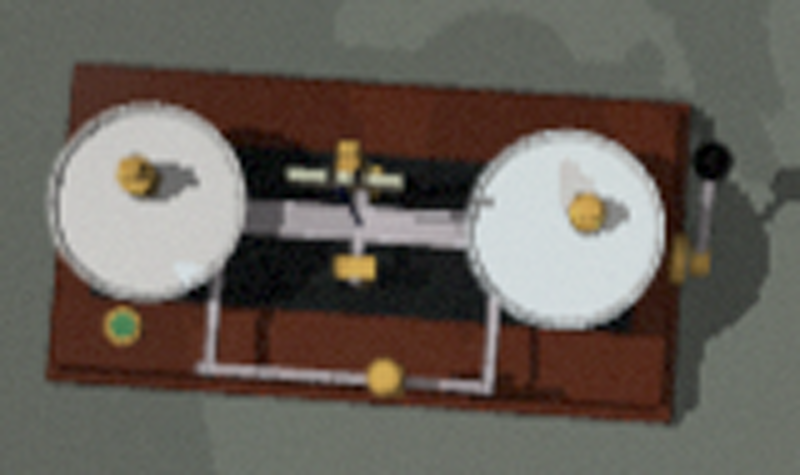

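The lever ball is back at (712,160), matching its starting position. The beam is level, the poise sits at (384,378), and the piston and weight are standing on their pans.

```bash
python3 -c "
from cell import arm
print(arm.finish_job())"
```

```text
the job is handed in; nothing more can be done
None
```

The weighing is finished and handed in at about 22 s: with the hand off, the beam came to rest about 0.008 rad from level (the marks allow ±0.03). That tilt was measured from the pan heights, since I didn't view the needle itself. The lever is back at its arrested stop, the poise is at its reading (roughly 80 mm), and the piston and weight are standing on their pans.

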